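# Thread-check a fork cap on the screw gauge and sort it

## Robot

A 6-joint arm with a two-finger parallel gripper is mounted at the origin on the work surface. World frame = base frame: x ahead of the robot, y to its left, z up, the work surface at z = 0. Lengths are in m, angles in rad, forces in N, time in s.
With the tool pointing down it reaches from about 0.4 to 0.825 m from the base axis. Payload 7 kg.
Tool frame: the origin (TCP) lies on the centre line of the jaws, within the pads' length; the fingertips stand 25 mm ahead of it and the grasp point (between the pads) lies 6 mm ahead of it; z points along the fingers, y is the line along which they close (so a half turn about z gives the same grasp; the last joint's range is limited). The gripper opens to 85 mm and grips with 20 to 120 N. Pads are 22 mm wide; open, the fingers measure 114 mm over their backs; the gripper's body (76 mm by 85 mm) begins 54 mm behind the grasp point. The pads swing forward as they close: fully open they stand 13 mm farther back than shut.
Start: joints at [-0.847, 0.359, 0.012, 0, -1.224, -0.288], TCP at [0.285, -0.612, 0.256] pointing down, gripper open.
Joint ranges: [-3.07, 3.07], [-1.43, 2.12], [-1.02, 1.25], [-3.03, 1.67], [-3.05, -0], [-3.03, 3.03]. Speed limits (rad/s): [2.39, 2.39, 3.01, 3.14, 3.14, 3.14].

## Interface

Orientations are given as a rotation vector (axis times angle).
In Python, from station import manip gives the robot as it stands.
- The arm moves only by the shell command python3 -m jog 'ROWS' [FORCE]. ROWS is JSON, a list of rows, each an object with "travel": the shift along the tool's x, y, z in cm, a list of three; "angular": the turn, a rotation vector about the tool's x, y, z in degrees, a list of three; "grip": the closure in counts, from 0 (fully open) to 255 (shut). In form: [{"travel": [tx, ty, tz], "angular": [ax, ay, az], "grip": grip}, ...]. A call has 1 to 10 rows; each row shifts and turns the commanded pose from where the row before left it, along the tool's axes as they then stand; what a row does not reach is not made up. A row lasts 1/10 s, in which the tool goes at most 50 mm and 8.59 degrees, less where a joint would pass 70% of its speed; a pose out of reach is approached as far as the arm can. A call with a gripper value outside its range is refused whole. The fingers move at their own pace and stop on an object; FORCE is the grip in N (left out, the last holds). Time passes only in rows, so rows that do not move let the fingers close. It gives the time, the measured TCP pose, the force, the opening and the grip force at its end, in the units of the state.
- manip.state(): the state, without advancing time (a new reading comes with each control period).
- manip.grab_frame(name): name is "scene" or "side" or "wrist"; returns the picture (480x640x3 uint8, red, green, blue); there is no depth.
- manip.calibration(name): a dict with "fx", "fy", "cx", "cy" (pixels), "k1" (the pictures are not rectified: a ray, as slopes to the right and down, at radius r is drawn at 1 + k1 r^2 times it, then the intrinsics apply), "eye" and "attitude" of the camera in the world. Camera axes: x right, y down, z forward; pixel columns grow to the right and rows downward; lengths in m; the calibration is good to about 2 mm. A picture is of the moment at which its call begins: read the wrist's pose just before it. calibration takes no time and is no camera call; for the wrist camera it gives the pose at the moment of the call.
- manip.sign_off(): hands the job in; it is judged then, once.
The state is a dict: "time_s": time; "q": joint angles; "dq": joint speeds; "effort": joint torques, N m; "tcp_pos": TCP position; "ee_rot": TCP orientation; "contact_force": force on the tool from outside, world axes, zero at the start; "moment": the same for the moment, N m; "width": opening from 0.0 (shut) to 1.0 (fully open); "gripper_force": force on a finger pad.
Only numpy, scipy, OpenCV 4.12 (cv2) and the standard library are available. Lean on these libraries where they do the work, as an engineer would, in place of code of your own. Each camera call takes 0.05 s, during which the arm holds its last target. There are 200 camera calls.

## Task

Take the orange screw cap that stands on the blue half of the bench pad and screw it clockwise onto the threaded gauge until it stops. Then unscrew it and set it down, open end down, in the green tray if it turned fully home against the gauge's shoulder, or in the red tray if it stopped short. Leave the cap on the grey half where it is and do not knock over or push away the other things on the bench.

Things in the scene. Friction and masses are not known exactly. Their poses are not given: they have to be found in the camera images.
- cap_a: one of two look-alike orange screw caps, 44 mm diameter, 31 mm high, 90 g, knurled; one sound, one short-threaded. Origin: centre of the open underside, z towards the closed top; a white line on top runs along +x. Three thread lugs inside, 3.5 mm up, at +x and +-120 deg. Starts open end down within 8 mm of the blue or grey spot, any yaw; which is where varies
- cap_b: one of two look-alike orange screw caps, 44 mm diameter, 31 mm high, 90 g, knurled; one sound, one short-threaded. Origin: centre of the open underside, z towards the closed top; a white line on top runs along +x. Three thread lugs inside, 3.5 mm up, at +x and +-120 deg. Starts open end down within 8 mm of the blue or grey spot, any yaw; which is where varies
- blue_spot (a point): middle of the blue half (130 x 100 mm) of the flat two-colour pad, 4 mm thick, fixed to the bench; the point is on the pad's top face. The cap to check starts here
- grey_spot (a point): middle of the grey half of the same pad, 90 mm from the blue spot along the pad's own y (blue at +y of grey), on its top face. The cap standing here stays here
- gauge_shoulder (a point): on the upright axis of the fixed screw gauge, at its shoulder: the flat top (42 mm diameter, 45 mm above the bench) of the steel pillar, where a sound cap's underside rests when home. Blue base plate 90 x 90 x 12 mm. With its underside h above the shoulder and mid-way in the thread's play, a cap's yaw is the point's yaw - 2.33 rad + 2 pi h / 27 mm (modulo 120 deg)
- gauge_tip (a point): tip of the gauge's core, on the axis 24 mm above the shoulder. The core is 22 mm thick, coned in its top 5 mm, with a coarse right-hand thread: 3 starts, 27 mm lead, bars 3 mm thick, 28 mm outside diameter, axial play +-1.5 mm. Its upper ends lie 18 mm above the shoulder at the point's +x (white line on the base plate) and +-120 deg
- gauge_catch (a point): on the gauge's axis, 10 mm above the shoulder: a cap's underside is here as its lugs pass under the thread ends. Set on at any yaw, a cap rests 8 to 19 mm above the shoulder and screws down clockwise from above; higher than 13 mm it lifts straight off. A sound cap stops at the shoulder (0 mm), a short-threaded one hard at 5.5 mm above it
- green_tray_in (a point): centre of the inner floor of the fixed green tray for sound caps: square, 115 mm outside, 107 mm inside, walls 4 mm thick and 20 mm high over the bench, floor 4 mm thick
- red_tray_in (a point): centre of the inner floor of the fixed red tray for rejects, same size as the green one; the two trays may change places
- socket: bystander: steel wrench socket, upright cylinder 22 mm diameter, 38 mm high, standing on the blue half of the pad close to the cap; origin at the centre of its underside
- spray_can: bystander: upright spray can with a red cap, 66 mm diameter, 190 mm high; origin at the centre of its underside
- dropper: bystander: upright blue dropper bottle, 32 mm diameter, 85 mm high, near the gauge; origin at the centre of its underside
- brake_lever: bystander: silver bicycle brake lever lying on the bench beside the pad, robot's side, up to 22 mm high; it runs from its origin 65 mm towards its -x and 92 mm towards its +x (there bending 19 mm to -y), up to 30 mm wide; origin on the underside
Things that resemble listed ones, but are neither listed nor needed, are in the scene too. Leave any purple or turquoise look-alike of the cap_a alone.

How it is judged:
On the way:
1. the cap is screwed down on the gauge as far as it goes: the sound cap to within 2 mm of the shoulder, the short-threaded one to within 1.5 mm of its stop 5.5 mm above the shoulder (((horizontal distance between cap_a and gauge_shoulder below 0.004 m and z of cap_a in the frame of gauge_shoulder below 0.002 m and angle between cap_a's own z axis and vertical below 0.12 rad) or (horizontal distance between cap_b and gauge_shoulder below 0.004 m and z of cap_b in the frame of gauge_shoulder below 0.007 m and angle between cap_b's own z axis and vertical below 0.12 rad))), for 0.2 s.
At the end, for the whole second after the job is handed in: The cap from the blue half stands upright (open end down, within 0.15 rad) and still on the floor of the right tray (green if it went home, red if it stopped short), its axis within 45 mm of the tray's centre, released; the other cap still stands on the grey half, within 20 mm of where it was (((horizontal distance between cap_a and green_tray_in below 0.045 m and z of cap_a in the frame of green_tray_in between -0.004 and 0.006 m and angle between each of cap_a, cap_b's own z axis and vertical below 0.15 rad and linear speed of cap_a below 0.02 m/s and horizontal distance between cap_b and grey_spot below 0.03 m and distance of cap_b from where it was at the start of the episode below 0.02 m) or (horizontal distance between cap_b and red_tray_in below 0.045 m and z of cap_b in the frame of red_tray_in between -0.004 and 0.006 m and angle between each of cap_b, cap_a's own z axis and vertical below 0.15 rad and linear speed of cap_b below 0.02 m/s and horizontal distance between cap_a and grey_spot below 0.03 m and distance of cap_a from where it was at the start of the episode below 0.02 m))); the robot touches nothing.
It fails at once if the wrench socket is pushed more than 30 mm or knocked over (distance of socket from where it was at the start of the episode above 0.03 m or angle between socket's own z axis and vertical above 0.6 rad).
It fails at once if the spray can is pushed more than 30 mm or knocked over (distance of spray_can from where it was at the start of the episode above 0.03 m or angle between spray_can's own z axis and vertical above 0.6 rad).
It fails at once if the dropper bottle is pushed more than 30 mm or knocked over (distance of dropper from where it was at the start of the episode above 0.03 m or angle between dropper's own z axis and vertical above 0.6 rad).
It fails at once if the brake lever is pushed more than 30 mm or knocked over (distance of brake_lever from where it was at the start of the episode above 0.03 m or angle between brake_lever's own z axis and vertical above 0.6 rad).
It also fails if it takes over 56 s, if anything falls off the work surface, if the arm or the gripper's body presses on something with over 40 N, if the wrist force passes 120 N, or if a joint passes its speed limit or range.

## Working session

There is one attempt and no reset: what is moved stays moved. The work goes in short steps, Python scripts to look and compute and a shell command to move; the robot and the scene stay as the last step left them, time stands still between calls to the robot, and variables do not carry over. Pictures are saved under pics/ and viewed, at most 10 in all, crops included, and the job is handed in when it is done.

```bash
ls; mkdir -p pics; python3 - <<'E'
from station import manip
import cv2
print(manip.state())
for n in("scene","side","wrist"):
    c=manip.calibration(n);print(n,c)
    cv2.imwrite(f"pics/{n}0.png",manip.grab_frame(n)[:,:,::-1])
E
```

```text
pics
{'time_s': 0.0, 'q': array([-8.46913770e-01,  3.59412945e-01,  1.10620237e-02, -3.29369856e-04,
       -1.22409976e+00, -2.88082753e-01]), 'dq': array([-0.00066718, -0.00078376,  0.00077417, -0.00075144, -0.0006547 ,
        0.00244504]), 'effort': array([-2.50962639e-04, -5.83329320e+01,  2.93421382e+01,  6.93641916e+00,
       -5.96478276e-03,  4.13653265e-05]), 'tcp_pos': array([ 0.28472129, -0.6115318 ,  0.25535192]), 'ee_rot': array([ 6.78861439e-01, -3.06682402e+00, -2.50838483e-03]), 'contact_force': array([ 0.04492977, -0.04102198,  0.36811068]), 'moment': array([0.01621754, 0.02122294, 0.01631398]), 'gripper_force': 0.0, 'width': 0.9997359917988528}
scene {'fx': 520.0034514032096, 'fy': 520.0034514032096, 'cx': 310.2372880085782, 'cy': 246.49545659616382, 'k1': -0.08107325442244012, 'eye': array([ 1.08906349, -0.30245674,  0.99300526]), 'attitude': array([-2.29462513, -1.09662084,  0.38144843])}
side {'fx': 543.4827101177011, 'fy': 543.4827101177011, 'cx': 320.17619952872775, 'cy': 239.39935440624768, 'k1': -0.17129719502628785, 'eye': array([0.24064778, 0.86905315, 0.71811735]), 'attitude': array([-0.44680187,  2.64622089, -1.28169217])}
wrist {'fx': 378.022998983421, 'fy': 378.022998983421, 'cx': 312.95421635409946, 'cy': 237.36972333544603, 'k1': 0.024196718925339755, 'eye': array([ 0.21720014, -0.64209747,  0.37297864]), 'attitude': array([1.59163262, 2.49489519, 0.37458131])}
```

View pics/scene0.png

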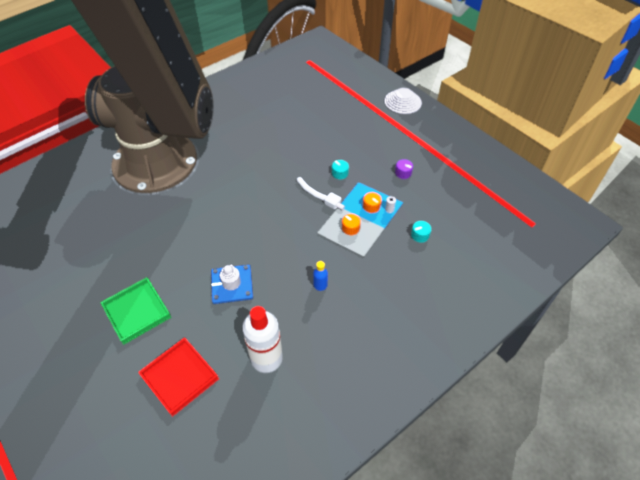

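View pics/side0.png

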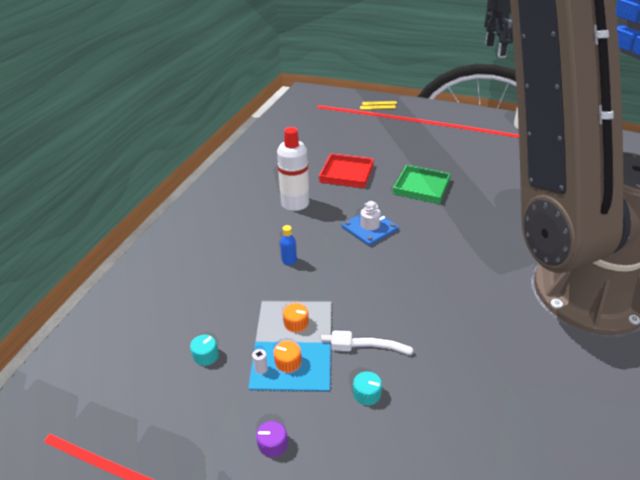

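Scene view: candidates are orange cap on blue at (372,202) – the one wanted; orange on grey at (350,224), to stay; turquoise (340,168) and (421,231); purple (403,168). Socket is at (391,203), lever (320,193), gauge (230,280), dropper (320,277), can (262,340), green tray (136,310), red tray (179,376).

```bash
cat > h.py <<'E'
import numpy as np, cv2
from scipy.spatial.transform import Rotation as R
from station import manip
def KD(c): return np.array([[c['fx'],0,c['cx']],[0,c['fy'],c['cy']],[0,0,1]]),np.array([c['k1'],0,0,0,0])
def rays(c,px):
    K,D=KD(c); u=cv2.undistortPoints(np.float64(px).reshape(-1,1,2),K,D).reshape(-1,2)
    return R.from_rotvec(c['attitude']).apply(np.c_[u,np.ones(len(u))])
def cast(c,px,z):
    d=rays(c,px); return c['eye']+d*((z-c['eye'][2])/d[:,2:3])
def proj(c,P):
    K,D=KD(c); p=R.from_rotvec(c['attitude']).inv().apply(np.atleast_2d(P)-c['eye'])
    return cv2.projectPoints(p,np.zeros(3),np.zeros(3),K,D)[0].reshape(-1,2)
def tri(c1,p1,c2,p2):
    A=np.zeros((3,3));b=np.zeros(3)
    for c,p in((c1,p1),(c2,p2)):
        d=rays(c,p)[0];d/=np.linalg.norm(d);M=np.eye(3)-np.outer(d,d);A+=M;b+=M@c['eye']
    return np.linalg.solve(A,b)
def blobs(img,h,smin,vmin,amin,smax=255,vmax=255):
    H=cv2.cvtColor(img,cv2.COLOR_RGB2HSV)
    m=cv2.inRange(H,(h[0],smin,vmin),(h[1],smax,vmax))
    cs=cv2.findContours(m,cv2.RETR_EXTERNAL,cv2.CHAIN_APPROX_NONE)[0]
    return [c for c in cs if cv2.contourArea(c)>amin]
def snap(n,name=None):
    c=manip.calibration(n);i=manip.grab_frame(n)
    if name: cv2.imwrite(f"pics/{name}.png",i[:,:,::-1])
    return c,i
def local(P):  # shift in tool axes, cm, from the present TCP to P
    s=manip.state(); return R.from_rotvec(s['ee_rot']).inv().apply(np.array(P)-s['tcp_pos'])*100
E
python3 - <<'E'
from h import *
for n in("scene","side"):
    c=manip.calibration(n);i=cv2.imread(f"pics/{n}0.png")[:,:,::-1].copy()
    for nm,h,s,v,a,z in(("orange",(5,18),150,120,60,.02),("blue",(95,118),120,60,80,.008),("green",(50,75),120,60,200,.02),("red",(0,4),150,100,200,.02)):
        for k in blobs(i,h,s,v,a):
            m=cv2.minAreaRect(k);print(n,nm,np.round(m[0]),cv2.contourArea(k),cast(c,m[0],z)[0].round(3))
c1=manip.calibration("scene");c2=manip.calibration("side")
for nm,a,b in(("gauge",(229,267),(371,204)),("socket top",(391,198),(259,352)),("dropper",(321,265),(287,230)),("can",(258,314),(292,131)),("lever",(333,201),(342,340)),("leverend",(299,180),(411,351))):
    print(nm,tri(c1,a,c2,b).round(3))
s=manip.state();r=R.from_rotvec(s['ee_rot']).as_matrix();print(r.round(2))
E
```

```text
scene orange [349. 227.] 107.5 [0.527 0.25  0.02 ]
scene orange [371. 205.] 95.0 [0.508 0.338 0.02 ]
scene orange [223.  51.] 584.5 [-0.304  0.422  0.02 ]
scene orange [424.  34.] 2648.5 [0.047 1.012 0.02 ]
scene orange [362.  12.] 84.5 [-0.193  0.943  0.02 ]
scene orange [341.  25.] 1096.5 [-0.172  0.826  0.02 ]
scene blue [320. 280.] 254.0 [0.593 0.105 0.008]
scene blue [216. 275.] 88.5 [ 0.434 -0.071  0.008]
scene blue [231. 284.] 760.0 [ 0.476 -0.058  0.008]
scene blue [371. 204.] 1328.0 [0.501 0.347 0.008]
scene blue [617.  63.] 250.0 [0.558 1.421 0.008]
scene blue [633.  29.] 219.5 [0.48  1.673 0.008]
scene blue [473.   5.] 106.0 [0.012 1.322 0.008]
scene green [135. 310.] 2558.5 [ 0.407 -0.261  0.02 ]
scene red [  4. 462.] 252.0 [ 0.544 -0.614  0.02 ]
scene red [178. 375.] 3229.0 [ 0.598 -0.264  0.02 ]
scene red [258. 317.] 279.5 [ 0.59  -0.062  0.02 ]
scene red [ 32. 151.] 597.0 [-0.244 -0.258  0.02 ]
scene red [421. 142.] 1064.5 [0.427 0.6   0.02 ]
scene red [43. 81.] 8279.5 [-0.554 -0.113  0.02 ]
side orange [288. 356.] 298.0 [0.5   0.347 0.02 ]
side orange [295. 318.] 281.0 [0.52  0.262 0.02 ]
side blue [289. 366.] 2529.0 [0.494 0.356 0.008]
side blue [288. 250.] 372.5 [0.611 0.076 0.008]
side blue [369. 231.] 690.5 [ 0.47  -0.041  0.008]
side blue [628.  40.] 483.0 [-0.294 -1.842  0.008]
side blue [628.  11.] 431.0 [-0.382 -2.482  0.008]
side green [421. 183.] 1416.5 [ 0.398 -0.245  0.02 ]
side red [ 98. 461.] 933.5 [0.684 0.625 0.02 ]
side red [346. 170.] 1284.5 [ 0.587 -0.248  0.02 ]
side red [291. 137.] 201.5 [ 0.786 -0.371  0.02 ]
side red [418. 121.] 247.0 [ 0.472 -0.583  0.02 ]
gauge [ 0.472 -0.053  0.068]
socket top [0.538 0.373 0.046]
dropper [0.6   0.1   0.079]
can [ 0.667 -0.101  0.185]
lever [0.43  0.278 0.011]
leverend [0.313 0.26  0.005]
[[-0.91 -0.42 -0.  ]
 [-0.42  0.91  0.  ]
 [ 0.    0.   -1.  ]]
```

```bash
python3 - <<'E'
from h import *
c=manip.calibration("wrist");p=cast(c,(320,240),.05)[0];print(p)
s=manip.state();off=p-s['tcp_pos'];off[2]=0
print(local(np.array([.472,-.055,s['tcp_pos'][2]])-off))
E
```

```text
[ 0.30646682 -0.59337521  0.05      ]
[-37.72916894  41.82103335   0.04485402]
```

```bash
python3 -m jog '[{"travel":[-3.15,3.5,0],"angular":[0,0,0],"grip":0},{"travel":[-3.15,3.5,0],"angular":[0,0,0],"grip":0},{"travel":[-3.15,3.5,0],"angular":[0,0,0],"grip":0},{"travel":[-3.15,3.5,0],"angular":[0,0,0],"grip":0},{"travel":[-3.15,3.5,0],"angular":[0,0,0],"grip":0},{"travel":[-3.15,3.5,0],"angular":[0,0,0],"grip":0},{"travel":[-3.15,3.5,0],"angular":[0,0,0],"grip":0},{"travel":[-3.15,3.5,0],"angular":[0,0,0],"grip":0},{"travel":[-3.15,3.5,0],"angular":[0,0,0],"grip":0},{"travel":[-3.15,3.5,0],"angular":[0,0,0],"grip":0}]' 40; python3 -m jog '[{"travel":[-3.15,3.5,0],"angular":[0,0,0],"grip":0},{"travel":[-3.15,3.5,0],"angular":[0,0,0],"grip":0},{"travel":[0,0,0],"angular":[0,0,0],"grip":0},{"travel":[0,0,0],"angular":[0,0,0],"grip":0}]'; python3 - <<'E'
from h import *
c,i=snap("wrist","w1");print(manip.state()['q'],proj(c,[.472,-.055,.069]))
print(c)
E
```

```text
time_s: 1.15
tcp_pos: [0.4227, -0.1598, 0.2565]
ee_rot: [-0.679, 3.067, -0.0]
contact_force: [0.6, 0.2, -0.9]
width: 1.003
gripper_force: 0.0
time_s: 1.55
tcp_pos: [0.4503, -0.0705, 0.2561]
ee_rot: [0.684, -3.066, -0.0]
contact_force: [0.5, -0.1, 0.2]
width: 0.997
gripper_force: 0.0
[ 2.77122111e-01 -1.09495098e-02 -4.47318276e-01 -1.20498122e-04
 -1.13503038e+00 -1.41079788e+00] [[317.56256515 245.24836642]]
{'fx': 378.022998983421, 'fy': 378.022998983421, 'cx': 312.95421635409946, 'cy': 237.36972333544603, 'k1': 0.024196718925339755, 'eye': array([ 0.38283991, -0.10102718,  0.37367456]), 'attitude': array([1.58726937, 2.49718354, 0.37349268])}
```

View pics/w1.png

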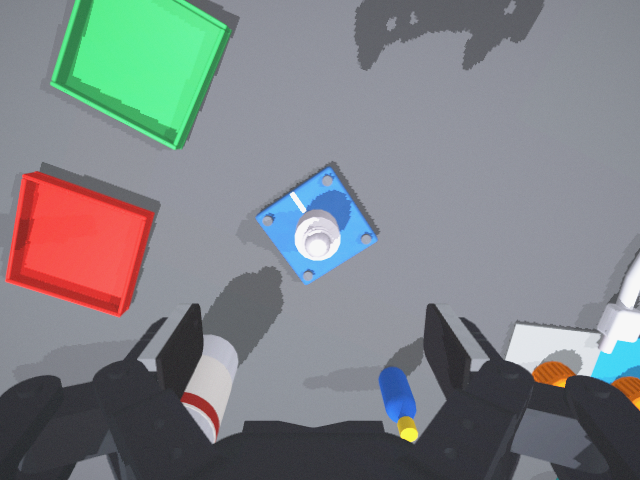

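Wrist view: gauge at (317,235) with the white line at (297,202) on its base, green tray upper left (140,60), red tray (82,245), dropper (398,400), can lower left (210,390).

```bash
python3 - <<'E'
from h import *
c=manip.calibration("wrist");i=cv2.imread("pics/w1.png")[:,:,::-1].copy()
k=max([b for b in blobs(i,(95,118),100,60,500) if abs(b[:,0,0].mean()-317)<80],key=cv2.contourArea)
P=cast(c,k.reshape(-1,2),.012)[:,:2]
m=cv2.minAreaRect((P*1000).astype(np.float32));print("plate",m)
ctr=np.array(m[0])/1000
W=cast(c,[(293,194),(305,211)],.012)[:,:2];print("line",W)
d=W[0]-ctr;print("line yaw",np.degrees(np.arctan2(d[1],d[0])),np.degrees(np.arctan2(*(W[0]-W[1])[::-1])))
H=cv2.cvtColor(i,cv2.COLOR_RGB2HSV)
mk=cv2.inRange(H,(0,0,200),(180,60,255));mk[:, :280]=0;mk[:,355:]=0;mk[:190]=0;mk[270:]=0
print("tip circle px proj",proj(c,[*ctr,.069]),proj(c,[*ctr,.045]))
g=cv2.HoughCircles(cv2.cvtColor(i,cv2.COLOR_RGB2GRAY)[180:290,260:380],cv2.HOUGH_GRADIENT,1,5,param1=100,param2=12,minRadius=7,maxRadius=30);print((g[0][:6]+[260,180,0]))
for nm,h in(("green",(50,75)),("red",(0,4))):
    for b in blobs(i,h,120,60,3000):
        m=cv2.minAreaRect((cast(c,b.reshape(-1,2),.02)[:,:2]*1000).astype(np.float32));print(nm,m)
E
```

```text
plate ((472.5162658691406, -55.96746063232422), (90.00177001953125, 89.6795425415039), 59.1334114074707)
line [[ 0.45130236 -0.09111694]
 [ 0.46167817 -0.07359634]]
line yaw -121.11240787197127 -120.63427487086328
tip circle px proj [[317.17885447 246.05508201]] [[316.90383745 237.75328721]]
[[316.5        234.5         25.70000076]
 [321.5        206.5         29.39999962]
 [326.5        211.5         23.79999924]
 [285.5        220.5         23.89999962]
 [317.5        228.5         20.20000076]
 [332.5        212.5         22.79999924]]
green ((398.0666809082031, -256.6621398925781), (119.47834777832031, 114.54418182373047), 86.73405456542969)
red ((586.9849243164062, -259.8753662109375), (122.08802032470703, 120.82820892333984), 4.0487542152404785)
```

```bash
python3 - <<'E'
from h import *
s=manip.state()
print(local([.49,.33,s['tcp_pos'][2]+.0]))
E
```

```text
[-2.06089573e+01  3.46715380e+01 -4.83850857e-03]
```

```bash
python3 -m jog '[{"travel":[-2.3,3.85,0],"angular":[0,0,0],"grip":0},{"travel":[-2.3,3.85,0],"angular":[0,0,0],"grip":0},{"travel":[-2.3,3.85,0],"angular":[0,0,0],"grip":0},{"travel":[-2.3,3.85,0],"angular":[0,0,0],"grip":0},{"travel":[-2.3,3.85,0],"angular":[0,0,0],"grip":0},{"travel":[-2.3,3.85,0],"angular":[0,0,0],"grip":0},{"travel":[-2.3,3.85,0],"angular":[0,0,0],"grip":0},{"travel":[-2.3,3.85,0],"angular":[0,0,0],"grip":0},{"travel":[-2.3,3.85,0],"angular":[0,0,0],"grip":0},{"travel":[0,0,0],"angular":[0,0,-8.5],"grip":0}]' 
python3 -m jog '[{"travel":[0,0,0],"angular":[0,0,-8.5],"grip":0},{"travel":[0,0,0],"angular":[0,0,-8.5],"grip":0},{"travel":[0,0,0],"angular":[0,0,-8.5],"grip":0},{"travel":[0,0,0],"angular":[0,0,-8.5],"grip":0},{"travel":[0,0,0],"angular":[0,0,-8.5],"grip":0},{"travel":[0,0,0],"angular":[0,0,-8.5],"grip":0},{"travel":[0,0,0],"angular":[0,0,-8.5],"grip":0},{"travel":[0,0,0],"angular":[0,0,-8.5],"grip":0},{"travel":[0,0,0],"angular":[0,0,-8.5],"grip":0},{"travel":[0,0,0],"angular":[0,0,-8.5],"grip":0}]' 
python3 -m jog '[{"travel":[0,0,0],"angular":[0,0,-8.5],"grip":0},{"travel":[0,0,0],"angular":[0,0,-8.5],"grip":0},{"travel":[0,0,0],"angular":[0,0,-8.5],"grip":0},{"travel":[0,0,0],"angular":[0,0,-8.5],"grip":0},{"travel":[0,0,0],"angular":[0,0,-8.5],"grip":0},{"travel":[0,0,0],"angular":[0,0,-8.5],"grip":0},{"travel":[0,0,0],"angular":[0,0,-8.5],"grip":0},{"travel":[0,0,0],"angular":[0,0,-8.5],"grip":0},{"travel":[0,0,0],"angular":[0,0,-8.5],"grip":0},{"travel":[0,0,0],"angular":[0,0,-8.5],"grip":0}]' 
python3 -m jog '[{"travel":[0,0,0],"angular":[0,0,-8.5],"grip":0},{"travel":[0,0,0],"angular":[0,0,-8.5],"grip":0},{"travel":[0,0,0],"angular":[0,0,-8.5],"grip":0},{"travel":[0,0,0],"angular":[0,0,0],"grip":0},{"travel":[0,0,0],"angular":[0,0,0],"grip":0}]'
python3 - <<'E'
from h import *
s=manip.state();print(s['q'],s['tcp_pos'],R.from_rotvec(s['ee_rot']).as_matrix().round(3)[:,:2].T)
c,i=snap("wrist","w2")
for k in blobs(i,(5,18),150,100,100):
    m=cv2.minAreaRect(k);print(m[0],cv2.contourArea(k),cast(c,m[0],.02)[0].round(4))
E
```

```text
time_s: 2.6
tcp_pos: [0.4929, 0.3326, 0.2551]
ee_rot: [0.905, -3.008, 0.001]
contact_force: [-0.6, -0.2, -0.3]
width: 1.001
gripper_force: 0.0
time_s: 3.6
tcp_pos: [0.4926, 0.328, 0.2561]
ee_rot: [2.702, -1.602, -0.0]
contact_force: [0.4, -0.4, -0.3]
width: 0.999
gripper_force: 0.0
time_s: 4.6
tcp_pos: [0.4926, 0.328, 0.2561]
ee_rot: [3.074, 0.644, -0.001]
contact_force: [-0.5, 0.3, 0.3]
width: 0.999
gripper_force: 0.0
time_s: 5.1
tcp_pos: [0.4923, 0.3287, 0.2562]
ee_rot: [2.863, 1.293, -0.001]
contact_force: [0.3, -0.2, 0.9]
width: 0.999
gripper_force: 0.0
[ 9.18693004e-01  2.23426930e-01 -1.77597389e-01  1.24037819e-05
 -1.17014939e+00  1.50049864e+00] [0.49228057 0.32868419 0.25617713] [[ 0.661  0.75  -0.   ]
 [ 0.75  -0.661  0.   ]]
(374.3800048828125, 231.1599884033203) 327.5 [0.5193 0.2698 0.02  ]
```

View pics/w2.png

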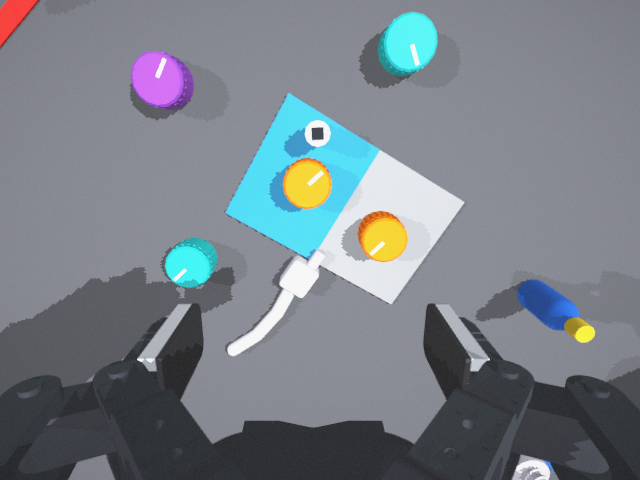

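Wrist view: the wanted cap on the blue half at (307,184), line to (323,171); socket at (318,133) above it; grey-half cap (384,237); turquoise (190,262) and (409,45), purple (160,80); lever (300,278).

```bash
cat > cap.py <<'E'
from h import *
def captop(c,i,g,z,win=45):
    u,v=map(int,g);H=cv2.cvtColor(i,cv2.COLOR_RGB2HSV)
    m=cv2.inRange(H,(14,110,215),(30,255,255));w=cv2.inRange(H,(0,0,200),(180,60,255))
    box=np.zeros_like(m);cv2.circle(box,(u,v),win,255,-1);m&=box
    k=max(cv2.findContours(m,cv2.RETR_EXTERNAL,cv2.CHAIN_APPROX_NONE)[0],key=cv2.contourArea)
    P=cast(c,cv2.convexHull(k).reshape(-1,2),z)[:,:2]
    hull=np.zeros_like(m);cv2.drawContours(hull,[cv2.convexHull(k)],-1,255,-1)
    hull=cv2.erode(hull,np.ones((5,5)))
    ctr,r=cv2.minEnclosingCircle((P*1000).astype(np.float32));ctr=np.array(ctr)/1000
    ys,xs=np.nonzero(w&hull);Q=cast(c,np.c_[xs,ys],z)[:,:2]
    l=cv2.fitLine(Q.astype(np.float32),cv2.DIST_L2,0,.01,.01).ravel()[:2]
    l=l*np.sign(l@(Q.mean(0)-ctr))
    return ctr,r,np.degrees(np.arctan2(l[1],l[0])),len(xs)
E
python3 - <<'E'
from cap import *
c=manip.calibration("wrist");i=cv2.imread("pics/w2.png")[:,:,::-1].copy()
H=cv2.cvtColor(i,cv2.COLOR_RGB2HSV);print(H[184,295],H[195,307],H[133,308],H[223,372],H[245,395])
a=captop(c,i,(307,184),.035,35);print(a);print(captop(c,i,(384,237),.035,30))
print(cast(c,(318,133),.042))
s=manip.state();print(local([*a[0],.035-.013+.06]))
E
```

```text
[ 25 199 247] [ 25 196 247] [  0   0 247] [ 20 225 247] [ 25 202 247]
(array([0.5025325 , 0.34978091]), 22.111602783203125, np.float64(0.23317548546390449), 76)
(array([0.52219861, 0.26329181]), 22.58305549621582, np.float64(-175.66499733591945), 69)
[[0.53876898 0.37625188 0.042     ]]
[ 2.25363905 -0.59543937 17.42109576]
```

```bash
python3 -m jog '[{"travel":[2.25,-0.6,4],"angular":[0,0,0],"grip":45},{"travel":[0,0,4.5],"angular":[0,0,0],"grip":45},{"travel":[0,0,4.5],"angular":[0,0,0],"grip":45},{"travel":[0,0,2],"angular":[0,0,0],"grip":45},{"travel":[0,0,0],"angular":[0,0,0],"grip":45},{"travel":[0,0,0],"angular":[0,0,0],"grip":45}]'
python3 - <<'E'
from cap import *
c,i=snap("wrist","w3");s=manip.state()
p=proj(c,[.5025,.3498,.035])[0];print(p,s['q'])
a=captop(c,i,p,.035,85);print(a);print(local([*a[0],.030]))
u,v=p.astype(int);cv2.imwrite("pics/w3c.png",i[max(0,v-200):v+200,max(0,u-250):u+250,::-1])
E
```

```text
time_s: 5.75
tcp_pos: [0.5025, 0.3509, 0.1069]
ee_rot: [2.86, 1.3, 0.0]
contact_force: [0.7, 0.3, 1.3]
width: 0.827
gripper_force: 0.0
[315.48482702 270.06296657] [ 9.28296980e-01  3.88712777e-01 -3.13660662e-01  6.95527278e-04
 -8.66459695e-01  1.49567088e+00]
(array([0.50316052, 0.35045395]), 22.50362205505371, np.float64(0.531827358076036), 183)
[-0.06693854  0.0865784   7.78208932]
```

View pics/w3c.png

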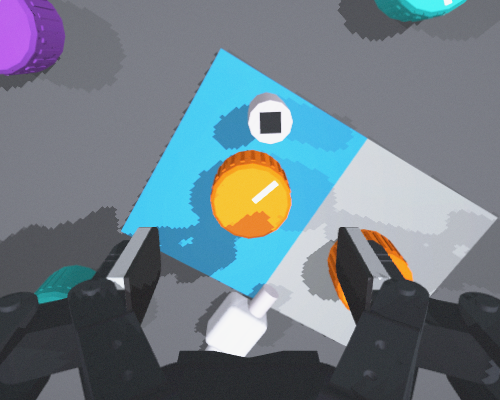

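Crop: orange cap on blue, centred between the fingers at (250,195), socket (270,120) clear; it is the right one.

```bash
python3 -m jog '[{"travel":[-0.05,0.08,3],"angular":[0,0,0],"grip":45},{"travel":[0,0,3],"angular":[0,0,0],"grip":45},{"travel":[0,0,1.7],"angular":[0,0,0],"grip":45},{"travel":[0,0,0],"angular":[0,0,0],"grip":45},{"travel":[0,0,0],"angular":[0,0,0],"grip":150},{"travel":[0,0,0],"angular":[0,0,0],"grip":200},{"travel":[0,0,0],"angular":[0,0,0],"grip":200},{"travel":[0,0,0],"angular":[0,0,0],"grip":200},{"travel":[0,0,0],"angular":[0,0,0],"grip":200}]' 50
```

```text
time_s: 6.7
tcp_pos: [0.5033, 0.3511, 0.0319]
ee_rot: [-2.857, -1.302, -0.006]
contact_force: [-1.6, -0.7, 6.3]
width: 0.507
gripper_force: 50.7
```

```bash
python3 -m jog '[{"travel":[0,0,-2],"angular":[0,0,0],"grip":200},{"travel":[0,0,-4],"angular":[0,0,0],"grip":200},{"travel":[0,0,-4],"angular":[0,0,-7.4],"grip":200},{"travel":[0,0,0],"angular":[0,0,-7.4],"grip":200},{"travel":[0,0,0],"angular":[0,0,-7.4],"grip":200},{"travel":[0,0,0],"angular":[0,0,-7.4],"grip":200},{"travel":[-2.25,0.29,0],"angular":[0,0,0],"grip":200},{"travel":[-4.5,0.59,0],"angular":[0,0,0],"grip":200},{"travel":[-4.5,0.59,0],"angular":[0,0,0],"grip":200},{"travel":[-4.5,0.59,0],"angular":[0,0,0],"grip":200}]'
python3 -m jog '[{"travel":[-4.5,0.59,0],"angular":[0,0,0],"grip":200},{"travel":[-4.5,0.59,0],"angular":[0,0,0],"grip":200},{"travel":[-4.5,0.59,0],"angular":[0,0,0],"grip":200},{"travel":[-4.5,0.59,0],"angular":[0,0,0],"grip":200},{"travel":[-4.5,0.59,0],"angular":[0,0,0],"grip":200},{"travel":[-2.25,0.29,0],"angular":[0,0,0],"grip":200},{"travel":[0,0,0],"angular":[0,0,0],"grip":200},{"travel":[0,0,0],"angular":[0,0,0],"grip":200},{"travel":[0,0,0],"angular":[0,0,0],"grip":200}]'
python3 - <<'E'
from cap import *
s=manip.state();M=R.from_rotvec(s['ee_rot']).as_matrix();psi=np.degrees(np.arctan2(M[1,0],M[0,0]));print("psi",psi,s['q'],s['tcp_pos'],s['contact_force'])
zt=s['tcp_pos'][2]-.0279+.031
c,i=snap("wrist","w4");p=proj(c,[*s['tcp_pos'][:2],zt])[0]
print(p,captop(c,i,p,zt,120));print(local([.4725,-.056,.045+.0279+.0123]))
for n in("scene","side"):
    c,i=snap(n,n+"4");p=proj(c,[.4725,-.056,.07])[0].astype(int)
    cv2.imwrite(f"pics/{n}4c.png",cv2.resize(i[p[1]-60:p[1]+40,p[0]-60:p[0]+60,::-1],None,fx=4,fy=4))
E
```

```text
time_s: 7.7
tcp_pos: [0.491, 0.1903, 0.1305]
ee_rot: [-2.431, -1.99, -0.003]
contact_force: [1.4, -0.3, -0.5]
width: 0.502
gripper_force: 51.2
time_s: 8.6
tcp_pos: [0.4743, -0.057, 0.13]
ee_rot: [2.431, 1.989, 0.002]
contact_force: [-1.0, -0.2, -1.2]
width: 0.5
gripper_force: 51.2
psi 78.58842925924363 [ 2.93572826e-01  1.60742429e-01 -5.84434199e-01 -2.04680840e-05
 -8.24157602e-01  2.64886378e+00] [ 0.47430598 -0.05698079  0.12997418] [-1.00284001 -0.21377192 -1.20528204]
[313.55207866 349.31675907] (array([ 0.47493475, -0.05332366]), 26.9033260345459, np.float64(30.22027204199361), 400)
[ 0.04175957 -0.19068775  4.45789913]
```

```bash
python3 - <<'E'
from cap import *
a=cv2.imread("pics/scene4c.png");b=cv2.imread("pics/side4c.png");w=cv2.imread("pics/w4.png")[200:,160:480]
o=np.hstack([cv2.resize(a,(400,333)),cv2.resize(b,(400,333))]);cv2.imwrite("pics/m4.png",np.vstack([o,np.hstack([cv2.resize(w,(305,267)),np.zeros((267,495,3),np.uint8)])]))
E
```

```text
(no output)
```

View pics/m4.png

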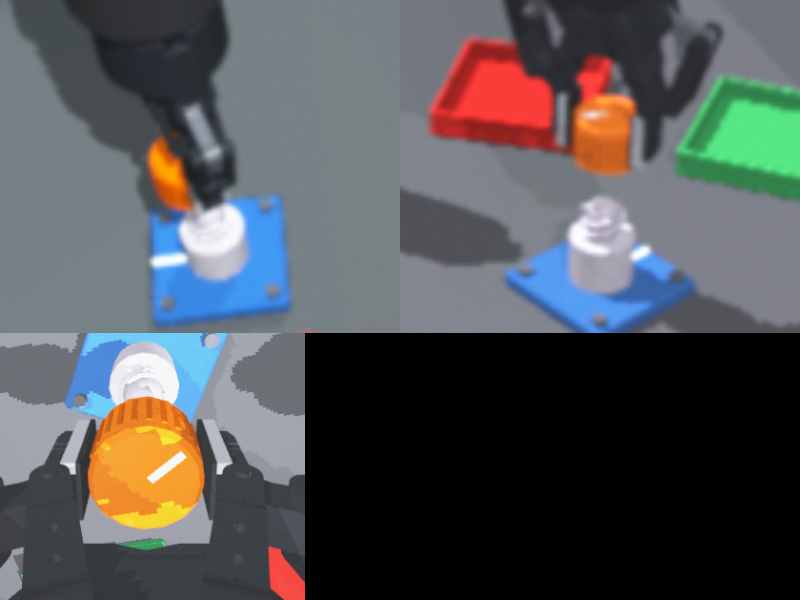

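Crops: cap held upright above the gauge, in line with it; the wrist view shows cap centred between pads at about (313,350), its line intact.

```bash
python3 - <<'E'
from cap import *
c=manip.calibration("wrist");i=cv2.imread("pics/w4.png")[:,:,::-1].copy();s=manip.state();t=s['tcp_pos'];M=R.from_rotvec(s['ee_rot']).as_matrix()
zt=t[2]-.0279+.031
k=max(blobs(i,(5,30),150,100,2000),key=cv2.contourArea).reshape(-1,2)
P=cast(c,k,zt)-t;L=(P@M)[:,:2]*1000   # tool x,y mm
print("back edge x",L[:,0].min(),"y range",L[:,1].min(),L[:,1].max())
low=L[(L[:,0]<-8)]
from scipy.optimize import least_squares
r=least_squares(lambda q:np.hypot(low[:,0]-q[0],low[:,1]-q[1])-22,[0,0],loss='soft_l1');print("centre, tool mm",r.x,r.cost,len(low))
b=max(blobs(i,(95,118),100,60,300),key=cv2.contourArea)
ys,xs=np.nonzero(cv2.inRange(cv2.cvtColor(i,cv2.COLOR_RGB2HSV),(95,100,60),(118,255,255)))
Q=(cast(c,np.c_[xs,ys],.012)[:,:2]-[.4725,-.056])*1000
G=np.radians(-120.87);A=np.c_[Q@[np.cos(G),np.sin(G)],Q@[-np.sin(G),np.cos(G)]];A=A[np.abs(A).max(1)<60]
print("plate frame extents",A.min(0),A.max(0))
E
```

```text
back edge x -23.159593848569795 y range -21.480358956018765 21.019745730227775
centre, tool mm [-0.48408258 -0.28142777] 4.869854234518497 126
plate frame extents [-48.09265575 -45.34285919] [41.4776347  43.65378071]
```

Two plate views disagree by about 3 mm (hand-eye bias). Turning 120° (thread-equivalent yaw) and re-measuring cancels it.

```bash
python3 -m jog '[{"travel":[0,0,0],"angular":[0,0,8.5],"grip":200},{"travel":[0,0,0],"angular":[0,0,8.5],"grip":200},{"travel":[0,0,0],"angular":[0,0,8.5],"grip":200},{"travel":[0,0,0],"angular":[0,0,8.5],"grip":200},{"travel":[0,0,0],"angular":[0,0,8.5],"grip":200},{"travel":[0,0,0],"angular":[0,0,8.5],"grip":200},{"travel":[0,0,0],"angular":[0,0,8.5],"grip":200},{"travel":[0,0,0],"angular":[0,0,8.5],"grip":200},{"travel":[0,0,0],"angular":[0,0,8.5],"grip":200},{"travel":[0,0,0],"angular":[0,0,8.5],"grip":200}]'
python3 -m jog '[{"travel":[0,0,0],"angular":[0,0,8.5],"grip":200},{"travel":[0,0,0],"angular":[0,0,8.5],"grip":200},{"travel":[0,0,0],"angular":[0,0,8.5],"grip":200},{"travel":[0,0,0],"angular":[0,0,8.5],"grip":200},{"travel":[0,0,0],"angular":[0,0,1],"grip":200},{"travel":[0,0,0],"angular":[0,0,0],"grip":200},{"travel":[0,0,0],"angular":[0,0,0],"grip":200}]'
cat > rel.py <<'E'
from cap import *
from scipy.optimize import least_squares
def rel(c,i,s,G0=(.4735,-.054)):
    t=s['tcp_pos'];M=R.from_rotvec(s['ee_rot']).as_matrix();zt=t[2]+.0031
    k=max(blobs(i,(5,30),150,100,2000),key=cv2.contourArea).reshape(-1,2)
    L=((cast(c,k,zt)-t)@M)[:,:2]*1000;low=L[L[:,0]<-8]
    r=least_squares(lambda q:np.hypot(low[:,0]-q[0],low[:,1]-q[1])-22,[0,0],loss='soft_l1').x
    ys,xs=np.nonzero(cv2.inRange(cv2.cvtColor(i,cv2.COLOR_RGB2HSV),(95,100,60),(118,255,255)))
    Q=(cast(c,np.c_[xs,ys],.012)[:,:2]-G0)*1000
    G=np.radians(-120.87);A=np.c_[Q@[np.cos(G),np.sin(G)],Q@[-np.sin(G),np.cos(G)]];A=A[np.abs(A).max(1)<60]
    lo,hi=A.min(0),A.max(0);m=(lo+hi)/2;ctr=np.array(G0)*1000+m[0]*np.array([np.cos(G),np.sin(G)])+m[1]*np.array([-np.sin(G),np.cos(G)])
    cap=(t+M@[r[0]/1e3,r[1]/1e3,0])[:2]*1000
    print("psi",np.degrees(np.arctan2(M[1,0],M[0,0])),"cap tool",r,"capW",cap,"plate",ctr,"size",hi-lo,"need W",ctr-cap)
E
python3 - <<'E'
from rel import *
c,i=snap("wrist","w5");s=manip.state();print(s['q'],s['tcp_pos']);rel(c,i,s)
E
```

```text
time_s: 9.75
tcp_pos: [0.474, -0.0568, 0.1293]
ee_rot: [3.136, -0.184, -0.0]
contact_force: [-0.1, -0.4, 0.1]
width: 0.501
gripper_force: 51.2
time_s: 10.45
tcp_pos: [0.4739, -0.0573, 0.1293]
ee_rot: [2.941, -1.106, -0.0]
contact_force: [0.3, 0.6, -1.7]
width: 0.503
gripper_force: 51.2
[ 2.93062036e-01  1.61844914e-01 -5.84977122e-01 -7.51726193e-06
 -8.23938324e-01  5.57705880e-01] [ 0.47393492 -0.05732968  0.1293089 ]
psi -41.25488164367501 cap tool [-2.37029437 -0.79882213] capW [472.67972748 -55.16614418] plate [474.67523303 -55.14610679] size [89.02548661 89.47108936] need W [1.99550555 0.02003739]
```

```bash
python3 -m jog '[{"travel":[0.02,-0.19,1.5],"angular":[0,0,0],"grip":200},{"travel":[0,0,1.2],"angular":[0,0,0],"grip":200},{"travel":[0,0,0],"angular":[0,0,0],"grip":200},{"travel":[0,0,0],"angular":[0,0,0],"grip":200}]'
python3 - <<'E'
from rel import *
s=manip.state();print(s['tcp_pos'],s['contact_force'],s['moment'])
for n in("scene","side"): 
  c,i=snap(n);p=proj(c,[.4736,-.0546,.08])[0].astype(int);cv2.imwrite(f"pics/{n}6.png",cv2.resize(i[p[1]-50:p[1]+50,p[0]-60:p[0]+60,::-1],(400,333),interpolation=cv2.INTER_CUBIC))
cv2.imwrite("pics/m6.png",np.hstack([cv2.imread("pics/scene6.png"),cv2.imread("pics/side6.png")]))
E
python3 -m jog '[{"travel":[0,0,0.5],"angular":[0,0,0],"grip":200},{"travel":[0,0,0.4],"angular":[0,0,0],"grip":200},{"travel":[0,0,0],"angular":[0,0,0],"grip":200}]'
```

```text
time_s: 10.9
tcp_pos: [0.4753, -0.0563, 0.1024]
ee_rot: [2.939, -1.109, -0.001]
contact_force: [-0.4, -0.6, -1.3]
width: 0.504
gripper_force: 51.2
[ 0.4752851  -0.05631565  0.10242273] [-0.36518149 -0.56778986 -1.31671744] [ 0.06579334 -0.01229319 -0.06183216]
time_s: 11.3
tcp_pos: [0.4749, -0.0564, 0.0928]
ee_rot: [2.938, -1.111, -0.001]
contact_force: [0.3, -0.6, -1.0]
width: 0.505
gripper_force: 51.2
```

View pics/m6.png

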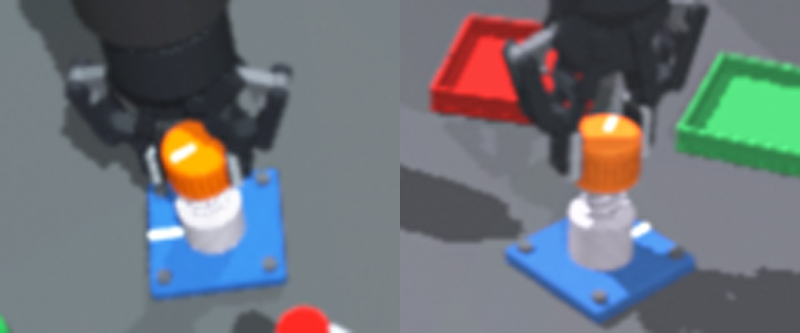

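The cap hangs just over the gauge tip (side crop (608,150) over pillar (601,230)), no contact yet; going on down gently.

```bash
python3 -m jog '[{"travel":[0,0,0.2],"angular":[0,0,0],"grip":200},{"travel":[0,0,0.2],"angular":[0,0,0],"grip":200},{"travel":[0,0,0],"angular":[0,0,0],"grip":200}]';python3 -m jog '[{"travel":[0,0,0.2],"angular":[0,0,0],"grip":200},{"travel":[0,0,0.15],"angular":[0,0,0],"grip":200},{"travel":[0,0,0],"angular":[0,0,0],"grip":200}]'
```

```text
time_s: 11.6
tcp_pos: [0.4751, -0.0563, 0.089]
ee_rot: [2.938, -1.111, -0.001]
contact_force: [-0.0, -1.0, -0.7]
width: 0.508
gripper_force: 51.2
time_s: 11.9
tcp_pos: [0.4751, -0.0564, 0.0856]
ee_rot: [2.938, -1.111, -0.001]
contact_force: [-1.1, -1.3, -1.8]
width: 0.503
gripper_force: 51.2
```

```bash
python3 -m jog '[{"travel":[0,0,0.1],"angular":[0,0,0],"grip":200},{"travel":[0,0,0],"angular":[0,0,0],"grip":200},{"travel":[0,0,0],"angular":[0,0,0],"grip":80},{"travel":[0,0,0],"angular":[0,0,0],"grip":80},{"travel":[0,0,0],"angular":[0,0,0],"grip":80},{"travel":[-0.22,0,0],"angular":[0,0,0],"grip":80},{"travel":[0,0,0],"angular":[0,0,0],"grip":80}]'
python3 - <<'E'
from rel import *
s=manip.state();print(s['tcp_pos'])
c,i=snap("wrist","w7");p=proj(c,[*s['tcp_pos'][:2],.045+.011+.031])[0];print(p)
print(captop(c,i,p,.045+.011+.031,110));rel(c,i,s)
E
```

```text
time_s: 12.6
tcp_pos: [0.4735, -0.0546, 0.0849]
ee_rot: [-2.938, 1.111, -0.0]
contact_force: [-0.1, -0.3, -0.3]
width: 0.686
gripper_force: 0.0
[ 0.47347665 -0.05464951  0.08485507]
[315.39489377 343.43270258]
(array([ 0.47632916, -0.05713929]), 24.96430778503418, np.float64(-102.47993452660589), 292)
psi -41.42552263535427 cap tool [1.62717454 0.11682136] capW [474.6194375  -55.81372213] plate [474.65722362 -55.07388236] size [88.8238738  89.79846686] need W [0.03778612 0.73983977]
```

View pics/w7.png

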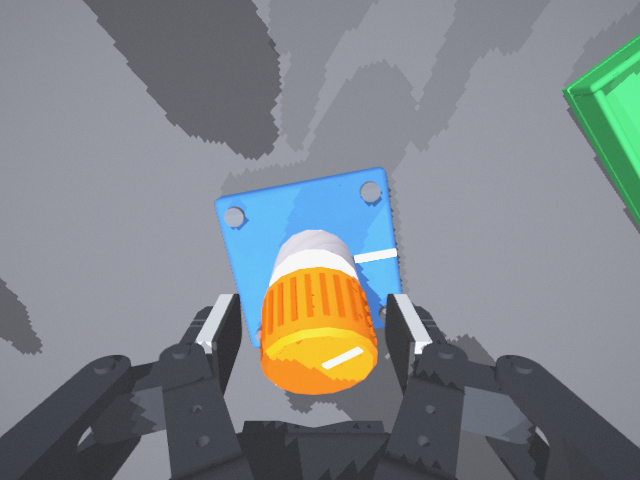

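Cap rests on the gauge at (319,355), upright between the pads, line to (362,350). Regrip and screw along the helix.

```bash
python3 -m jog '[{"travel":[0,0,0],"angular":[0,0,0],"grip":200},{"travel":[0,0,0],"angular":[0,0,0],"grip":200},{"travel":[0,0,0],"angular":[0,0,0],"grip":200},{"travel":[0,0,0],"angular":[0,0,0],"grip":200}]' 60; python3 -m jog '[{"travel":[0,0,0],"angular":[0,0,8.5],"grip":200},{"travel":[0,0,0.06],"angular":[0,0,8.5],"grip":200},{"travel":[0,0,0.06],"angular":[0,0,8.5],"grip":200},{"travel":[0,0,0],"angular":[0,0,0],"grip":200}]'
python3 - <<'E'
from rel import *
s=manip.state();print(s['tcp_pos'],s['contact_force'],s['moment'])
E
```

```text
time_s: 13.05
tcp_pos: [0.474, -0.0548, 0.0851]
ee_rot: [-2.938, 1.111, -0.001]
contact_force: [-0.1, 0.0, 3.4]
width: 0.494
gripper_force: 60.4
time_s: 13.45
tcp_pos: [0.4732, -0.0551, 0.0843]
ee_rot: [2.616, -1.739, -0.0]
contact_force: [-3.6, 0.1, 12.3]
width: 0.501
gripper_force: 61.5
[ 0.47320231 -0.05507452  0.08430494] [-3.59889353  0.08093076 12.34747196] [0.34952812 1.68464179 0.03778958]
```

```bash
cat > topz.py <<'E'
from rel import *
def topz():
    C=[];U=[]
    for n in("scene","side"):
        c,i=snap(n);p=proj(c,[.4736,-.0546,.087])[0].astype(int)
        H=cv2.cvtColor(i,cv2.COLOR_RGB2HSV);x0,y0=p[0]-25,p[1]-25
        b=i[y0:y0+50,x0:x0+50]
        m=cv2.inRange(H,(3,130,100),(32,255,255))[y0:y0+50,x0:x0+50]
        k=max(cv2.findContours(m,cv2.RETR_EXTERNAL,cv2.CHAIN_APPROX_NONE)[0],key=cv2.contourArea)
        h=np.zeros_like(m);cv2.drawContours(h,[cv2.convexHull(k)],-1,255,-1);h=cv2.erode(h,np.ones((3,3)))
        w=np.clip(b.min(2).astype(float)-90,0,None)*(h>0)  # whiteness: the blue channel of orange is low
        ys,xs=np.mgrid[:50,:50];u=((w*xs).sum()/w.sum()+x0,(w*ys).sum()/w.sum()+y0)
        C.append(c);U.append(u)
    P=tri(C[0],U[0],C[1],U[1]);print("line centroid",U,P,"h mm",(P[2]-.076)*1000, "misfit px",np.abs(proj(C[0],P)-U[0]).max(),np.abs(proj(C[1],P)-U[1]).max())
E
python3 -c "
from topz import *
topz()
c,i=snap('wrist','w8');cv2.imwrite('pics/w8c.png',i[150:450,120:520,::-1]);rel(c,i,manip.state())"
```

```text
line centroid [(np.float64(223.07416879795397), np.float64(259.9923273657289)), (np.float64(375.1503232758621), np.float64(198.4832974137931))] [ 0.46222927 -0.05585364  0.08367073] h mm 7.670731427370292 misfit px 0.46175625615492777 0.48232444701034183
psi -66.92304365735818 cap tool [ 2.25505162 -0.40845517] capW [474.65635686 -56.8817081 ] plate [474.15426205 -55.33818415] size [88.73207367 89.06894927] need W [-0.5020948   1.54352395]
```

View pics/w8c.png

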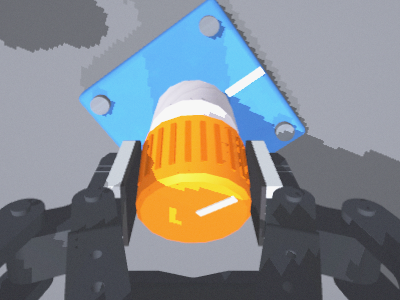

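Cap held upright and low on the gauge (crop (195,210)), about 8 mm above the shoulder, so the lugs are in the thread.

```bash
python3 -m jog '[{"travel":[0,0,-0.08],"angular":[0,0,0],"grip":200},{"travel":[0,0,0.06],"angular":[0,0,8.5],"grip":200},{"travel":[0,0,0.065],"angular":[0,0,8.5],"grip":200},{"travel":[0,0,0],"angular":[0,0,0],"grip":200}]'
python3 - <<'E'
from rel import *
s=manip.state();M=R.from_rotvec(s['ee_rot']).as_matrix();print(s['tcp_pos'],s['contact_force'],s['moment'],np.degrees(np.arctan2(M[1,0],M[0,0])))
E
```

```text
time_s: 14.0
tcp_pos: [0.4733, -0.0547, 0.0839]
ee_rot: [-2.33, 2.107, 0.0]
contact_force: [-4.7, 1.7, 14.5]
width: 0.493
gripper_force: 61.7
[ 0.47330322 -0.05469766  0.0839239 ] [-4.74681097  1.708433   14.45561262] [ 1.12844826  1.87775377 -0.07364023] -84.23664710176294
```

```bash
cat > st.py <<'E'
from rel import *
s=manip.state();M=R.from_rotvec(s['ee_rot']).as_matrix();print(s['tcp_pos'].round(4),s['contact_force'].round(1),s['moment'].round(2),"psi",np.degrees(np.arctan2(M[1,0],M[0,0])).round(1),s['q'][5])
E
python3 -m jog '[{"travel":[0,0,0],"angular":[0,0,8.5],"grip":200},{"travel":[0,0,0],"angular":[0,0,8.5],"grip":200},{"travel":[0,0,0],"angular":[0,0,0],"grip":200}]';python3 st.py
python3 -m jog '[{"travel":[0,0,0],"angular":[0,0,8.5],"grip":200},{"travel":[0,0,0],"angular":[0,0,8.5],"grip":200},{"travel":[0,0,0],"angular":[0,0,0],"grip":200}]';python3 st.py
```

```text
time_s: 14.3
tcp_pos: [0.4726, -0.0549, 0.0837]
ee_rot: [1.992, -2.428, -0.001]
contact_force: [-6.5, 1.1, 14.5]
width: 0.492
gripper_force: 62.1
[ 0.4726 -0.0549  0.0837] [-6.5  1.1 14.5] [ 0.71  2.24 -0.12] psi -101.3 -0.49497495326085816
time_s: 14.6
tcp_pos: [0.4721, -0.0548, 0.0836]
ee_rot: [1.611, -2.695, -0.002]
contact_force: [-8.2, 2.7, 15.4]
width: 0.495
gripper_force: 62.2
[ 0.4721 -0.0548  0.0836] [-8.2  2.7 15.4] [ 1.26  2.66 -0.28] psi -118.3 -0.7918214202860157
```

```bash
cat > hz.py <<'E'
from rel import *
def hz(c,i):
    k=max(blobs(i,(3,32),130,100,2000),key=cv2.contourArea).reshape(-1,2)
    # lower part of the outline is the rim of the top face
    k=k[k[:,1]>k[:,1].max()-30]
    out=[]
    for z in np.arange(.06,.15,.001):
        P=cast(c,k,z)[:,:2];r=least_squares(lambda q:np.hypot(*(P-q[:2]).T)-q[2],[*P.mean(0),.02],loss='soft_l1',f_scale=.0005);out.append((abs(r.x[2]-.022),z,r.x[:2]))
    return min(out,key=lambda o:o[0])[1:]
E
cat > hh.py <<'E'
from hz import *
s=manip.state();c,i=snap("wrist","w9")
z,x=hz(c,i);M=R.from_rotvec(s['ee_rot']).as_matrix();print("top z",z,"minus tcp",z-s['tcp_pos'][2],"h",(z-.076)*1e3,"xy",x)
k=max(blobs(i,(3,32),130,100,2000),key=cv2.contourArea).reshape(-1,2);print("now width",np.ptp(k[:,0]),k[:,1].max())
for n in("w4","w5","w7","w8"):
    k=max(blobs(cv2.imread(f"pics/{n}.png")[:,:,::-1].copy(),(3,32),130,100,2000),key=cv2.contourArea).reshape(-1,2);print(n,np.ptp(k[:,0]),k[:,1].max())
E
python3 hh.py; python3 -c "
import cv2;cv2.imwrite('pics/w9c.png',cv2.imread('pics/w9.png')[150:450,120:520])"
```

```text
top z 0.09200000000000003 minus tcp 0.008383343911608693 h 16.00000000000003 xy [ 0.4686883 -0.0600642]
now width 116 392
w4 122 405
w5 122 405
w7 117 394
w8 116 392
```

View pics/w9c.png

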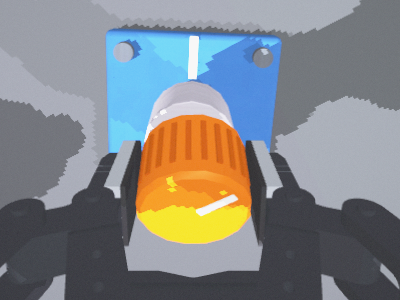

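```bash
python3 - <<'E'
from rel import *
s=manip.state();c=manip.calibration("wrist");M=R.from_rotvec(s['ee_rot']).as_matrix();t=s['tcp_pos']
a=np.linspace(0,2*np.pi,181)
def wr(q,dx=0):
    P=np.c_[q[0]+22*np.cos(a),q[1]+22*np.sin(a),-q[2]+0*a]/1e3   # tool axes; q2 = height of top over TCP
    u=proj(c,t+P@M.T);return np.array([np.ptp(u[:,0]),u[:,1].max()])
for n,v in(("w4",(122,405)),("w7",(117,394)),("now",(116,392))):
    print(n,least_squares(lambda q:wr([q[0],0,q[1]])-v,[0,3]).x)
E
```

```text
w4 [-6.84082132 -1.00349993]
w7 [-6.88023885 -7.03964824]
now [-6.96615858 -8.28722138]
```

```bash
python3 -m jog '[{"travel":[0,0,-0.1],"angular":[0,0,0],"grip":200},{"travel":[0,0,0],"angular":[0,0,0],"grip":200},{"travel":[0,0,0],"angular":[0,0,0],"grip":200}]';python3 st.py
python3 -m jog '[{"travel":[0,0,-0.1],"angular":[0,0,0],"grip":200},{"travel":[0,0,0],"angular":[0,0,0],"grip":200},{"travel":[0,0,0],"angular":[0,0,0],"grip":200}]';python3 st.py
```

```text
time_s: 14.95
tcp_pos: [0.4724, -0.0549, 0.0838]
ee_rot: [1.618, -2.691, -0.002]
contact_force: [-6.3, 1.9, 4.9]
width: 0.498
gripper_force: 62.4
[ 0.4724 -0.0549  0.0838] [-6.3  1.9  4.9] [ 1.08  1.84 -0.16] psi -118.0 -0.7863448209550054
time_s: 15.25
tcp_pos: [0.4723, -0.055, 0.0841]
ee_rot: [1.617, -2.69, -0.002]
contact_force: [-3.2, 0.8, -10.6]
width: 0.493
gripper_force: 63.6
[ 0.4723 -0.055   0.0841] [ -3.2   0.8 -10.6] [ 0.4   0.9  -0.08] psi -118.0 -0.7862378470844554
```

```bash
python3 -m jog '[{"travel":[0,0,0.05],"angular":[0,0,8.5],"grip":200},{"travel":[0,0,0],"angular":[0,0,0],"grip":200}]' >/dev/null;python3 st.py
python3 -m jog '[{"travel":[0,0,0.05],"angular":[0,0,8.5],"grip":200},{"travel":[0,0,0],"angular":[0,0,0],"grip":200}]'>/dev/null;python3 st.py
python3 -m jog '[{"travel":[0,0,0.05],"angular":[0,0,8.5],"grip":200},{"travel":[0,0,0],"angular":[0,0,0],"grip":200}]'>/dev/null;python3 st.py
```

```text
[ 0.4725 -0.0551  0.0842] [-5.1 -0.6 -3.4] [ 0.08  1.76 -0.31] psi -126.7 -0.9390736933389819
[ 0.4733 -0.0555  0.0845] [-4.2 -4.5  3.2] [-1.49  1.51 -0.25] psi -135.1 -1.0861845531838672
[ 0.4742 -0.0557  0.0847] [-5.4 -6.4  7.2] [-2.18  1.52 -0.21] psi -143.6 -1.234548884739638
```

The cap's face is clearly foreshortened in the last crops ((192,205) oval): it tipped when let go and is held tilted, not threaded. Lift it off and look.

```bash
python3 -m jog '[{"travel":[0,0,-0.2],"angular":[0,0,0],"grip":200},{"travel":[0,0,-0.2],"angular":[0,0,0],"grip":200},{"travel":[0,0,0],"angular":[0,0,0],"grip":200}]' >/dev/null;python3 st.py
python3 -m jog '[{"travel":[0,0,-0.2],"angular":[0,0,0],"grip":200},{"travel":[0,0,0],"angular":[0,0,0],"grip":200}]'>/dev/null;python3 st.py
```

```text
[ 0.4746 -0.0546  0.0884] [-2.2  0.3  1.7] [0.34 0.73 0.04] psi -143.3 -1.2302707259492254
[ 0.4745 -0.0545  0.0902] [-1.2  0.5 -0.4] [ 0.16  0.2  -0.01] psi -143.4 -1.2310208647156928
```

```bash
python3 -m jog '[{"travel":[0,0,-2.5],"angular":[0,0,0],"grip":200},{"travel":[0,0,-2.5],"angular":[0,0,0],"grip":200},{"travel":[-1.6,3.6,0],"angular":[0,0,0],"grip":200},{"travel":[-1.6,3.6,0],"angular":[0,0,0],"grip":200},{"travel":[-1.6,3.6,0],"angular":[0,0,0],"grip":200},{"travel":[-1.6,3.6,0],"angular":[0,0,0],"grip":200},{"travel":[0,0,0],"angular":[0,0,-8.5],"grip":200},{"travel":[0,0,0],"angular":[0,0,-8.5],"grip":200},{"travel":[0,0,0],"angular":[0,0,-8.5],"grip":200},{"travel":[0,0,0],"angular":[0,0,-8.5],"grip":200}]' >/dev/null
python3 -m jog '[{"travel":[0,0,0],"angular":[0,0,-8.5],"grip":200},{"travel":[0,0,0],"angular":[0,0,-8.5],"grip":200},{"travel":[0,0,0],"angular":[0,0,-8.5],"grip":200},{"travel":[0,0,0],"angular":[0,0,-8.5],"grip":200},{"travel":[0,0,0],"angular":[0,0,-8.5],"grip":200},{"travel":[0,0,0],"angular":[0,0,-8.5],"grip":200},{"travel":[0,0,0],"angular":[0,0,-8.5],"grip":200},{"travel":[0,0,0],"angular":[0,0,-8.5],"grip":200},{"travel":[0,0,0],"angular":[0,0,-8.5],"grip":200},{"travel":[0,0,0],"angular":[0,0,-8.5],"grip":200}]' >/dev/null
python3 -m jog '[{"travel":[0,0,0],"angular":[0,0,-8.5],"grip":200},{"travel":[0,0,0],"angular":[0,0,-8.5],"grip":200},{"travel":[0,0,0],"angular":[0,0,-8.5],"grip":200},{"travel":[0,0,0],"angular":[0,0,-8.5],"grip":200},{"travel":[0,0,0],"angular":[0,0,-8.5],"grip":200},{"travel":[0,0,0],"angular":[0,0,-8.5],"grip":200},{"travel":[0,0,0],"angular":[0,0,-8.5],"grip":200},{"travel":[0,0,0],"angular":[0,0,-8.5],"grip":200},{"travel":[0,0,0],"angular":[0,0,-8.5],"grip":200},{"travel":[0,0,0],"angular":[0,0,-8.5],"grip":200}]' >/dev/null
python3 -m jog '[{"travel":[0,0,0],"angular":[0,0,-8.5],"grip":200},{"travel":[0,0,0],"angular":[0,0,-8.5],"grip":200},{"travel":[0,0,3.5],"angular":[0,0,0],"grip":200},{"travel":[0,0,3.5],"angular":[0,0,0],"grip":200},{"travel":[0,0,1.5],"angular":[0,0,0],"grip":200},{"travel":[0,0,0],"angular":[0,0,0],"grip":200},{"travel":[0,0,0],"angular":[0,0,0],"grip":200}]';python3 st.py
```

```text
time_s: 20.05
tcp_pos: [0.4398, 0.0993, 0.0551]
ee_rot: [2.448, 1.968, 0.0]
contact_force: [1.1, 0.0, 0.0]
width: 0.498
gripper_force: 64.4
[0.4398 0.0993 0.0551] [1.1 0.  0. ] [-0.01 -0.01  0.02] psi 77.6 2.2630570660359624
```

```bash
python3 -m jog '[{"travel":[0,0,0.8],"angular":[0,0,0],"grip":200},{"travel":[0,0,0.2],"angular":[0,0,0],"grip":200},{"travel":[0,0,0],"angular":[0,0,0],"grip":200}]'>/dev/null;python3 st.py
python3 -m jog '[{"travel":[0,0,0.3],"angular":[0,0,0],"grip":200},{"travel":[0,0,0],"angular":[0,0,0],"grip":200}]'>/dev/null;python3 st.py
python3 -m jog '[{"travel":[0,0,0.3],"angular":[0,0,0],"grip":200},{"travel":[0,0,0],"angular":[0,0,0],"grip":200}]'>/dev/null;python3 st.py
```

```text
[0.4393 0.0991 0.0448] [-0.8  0.6 -0.6] [ 0.02  0.02 -0.02] psi 77.6 2.262996071688064
[0.4392 0.099  0.0416] [-0.9  0.1 -1.3] [ 0.01 -0.02  0.03] psi 77.6 2.262968541180346
[0.4397 0.0994 0.0392] [-2.9  1.7 10.8] [ 0.29  1.31 -0.04] psi 77.6 2.262866063637357
```

```bash
python3 -m jog '[{"travel":[0,0,0],"angular":[0,0,0],"grip":200},{"travel":[0,0,0],"angular":[0,0,0],"grip":60},{"travel":[0,0,0],"angular":[0,0,0],"grip":60},{"travel":[0,0,0],"angular":[0,0,0],"grip":60},{"travel":[0,0,-3.5],"angular":[0,0,0],"grip":60},{"travel":[0,0,-3.5],"angular":[0,0,0],"grip":60},{"travel":[0,0,0],"angular":[0,0,0],"grip":60},{"travel":[0,0,0],"angular":[0,0,0],"grip":60}]' 20 >/dev/null;python3 st.py
python3 - <<'E'
from hz import *
c,i=snap("wrist","w10");s=manip.state();M=R.from_rotvec(s['ee_rot']).as_matrix()
k=max(blobs(i,(3,32),130,100,1500),key=lambda b:cv2.contourArea(b)*(abs(b[:,0,0].mean()-315)<90))
x,y,w,h=cv2.boundingRect(k);print(x,y,w,h)
print("expected top ring if upright:")
a=np.linspace(0,6.28,90);m=cast(c,(x+w/2,y+h-w/2.2),.031)[0]
best=captop(c,i,(x+w/2,y+h-w/2),.031,int(w*.62));print(best, "tool mm",((np.r_[best[0],s['tcp_pos'][2]]-s['tcp_pos'])@M*1000))
for zz in(0,.031):
    u=proj(c,np.c_[best[0][0]+.022*np.cos(a),best[0][1]+.022*np.sin(a),zz+0*a]);print(zz,u.min(0),u.max(0))
E
```

```text
[0.4395 0.0993 0.1093] [-0.9 -0.2 -0.1] [-0.01  0.09  0.03] psi 77.6 2.2629883018189996
271 205 79 85
expected top ring if upright:
(array([0.43988394, 0.10867654]), 24.284181594848633, np.float64(20.71195376420042), 197) tool mm [ 9.79105026e+00 -1.20614832e+00  3.08129174e-03]
0 [274.99080301 198.35991498] [345.404457   265.99487943]
0.031 [269.66388973 209.57078044] [350.19722351 285.95903119]
```

```bash
cat > up.py <<'E'
from rel import *
a=np.linspace(0,2*np.pi,180)
def up(c,i,s,zb,win=90):
    k=max(blobs(i,(3,32),130,100,1500),key=lambda b:cv2.contourArea(b)*(abs(b[:,0,0].mean()-315)<win))
    o=np.r_[k[:,0].min(0)-.0,k[:,0].max(0)]
    def f(q):
        P=np.vstack([np.c_[q[0]+.022*np.cos(a),q[1]+.022*np.sin(a),z+0*a] for z in(zb,zb+.031)]);u=proj(c,P);return np.r_[u.min(0),u.max(0)]-o
    g=cast(c,((o[0]+o[2])/2,(o[1]+o[3])/2),zb+.015)[0][:2]
    r=least_squares(f,g);M=R.from_rotvec(s['ee_rot']).as_matrix();t=s['tcp_pos']
    L=((np.r_[r.x,t[2]]-t)@M)[:2]*1000
    m=captop(c,i,proj(c,[*r.x,zb+.031])[0],zb+.031,int((o[2]-o[0])*.56))
    print("cap W",r.x,"resid px",r.fun.round(1),"tool mm",L,"tool mm less bias",L-[1.5,-.5],"yaw",m[2],m[3]);return r.x
E
python3 - <<'E'
from up import *
c=manip.calibration("wrist");s=manip.state();i=cv2.imread("pics/w10.png")[:,:,::-1].copy();up(c,i,s,0.)
E
```

```text
cap W [0.43862304 0.10550469] resid px [-1.3 -2.   1.3  2.1] tool mm [ 6.42196047 -1.75367207] tool mm less bias [ 4.92196047 -1.25367207] yaw 20.7390783740792 197
```

```bash
python3 -m jog '[{"travel":[0.49,-0.12,0],"angular":[0,0,0],"grip":60},{"travel":[0,0,3],"angular":[0,0,0],"grip":60},{"travel":[0,0,3.5],"angular":[0,0,0],"grip":60},{"travel":[0,0,1.7],"angular":[0,0,0],"grip":60},{"travel":[0,0,0],"angular":[0,0,0],"grip":60},{"travel":[0,0,0],"angular":[0,0,0],"grip":200},{"travel":[0,0,0],"angular":[0,0,0],"grip":200},{"travel":[0,0,0],"angular":[0,0,0],"grip":200},{"travel":[0,0,0],"angular":[0,0,0],"grip":200}]' 60 >/dev/null;python3 st.py
python3 - <<'E'
from up import *
c,i=snap("wrist","w11");up(c,i,manip.state(),0.)
E
```

```text
[0.4395 0.1044 0.0274] [ 0.1 -0.9 -1.1] [ 0.02 -0.02  0.  ] psi 77.6 2.2530017025124356
cap W [0.43970106 0.10615463] resid px [-2.  -2.9  2.   3.1] tool mm [ 1.86375978 -0.16945255] tool mm less bias [0.36375978 0.33054745] yaw 20.52388042820804 407
```

```bash
python3 -m jog '[{"travel":[0,0,-3],"angular":[0,0,0],"grip":200},{"travel":[0,0,-4],"angular":[0,0,-4.7],"grip":200},{"travel":[0,0,-3.3],"angular":[0,0,-4.7],"grip":200},{"travel":[-3.93,1.06,0],"angular":[0,0,0],"grip":200},{"travel":[-3.93,1.06,0],"angular":[0,0,0],"grip":200},{"travel":[-3.93,1.06,0],"angular":[0,0,0],"grip":200},{"travel":[-3.93,1.06,0],"angular":[0,0,0],"grip":200},{"travel":[0,0,0],"angular":[0,0,0],"grip":200},{"travel":[0,0,0],"angular":[0,0,0],"grip":200}]' >/dev/null;python3 st.py
python3 - <<'E'
from up import *
c,i=snap("wrist","w12");s=manip.state();up(c,i,s,s['tcp_pos'][2]-.0274);rel(c,i,s);M=R.from_rotvec(s['ee_rot']).as_matrix()
print(local([*(np.array([.4736,-.0546])-.0003*M[:2,0]),.045+.0274+.0123]))
E
```

```text
[ 0.473  -0.0562  0.1298] [ 0.   1.1 -1.5] [ 0.09  0.08 -0.03] psi 86.8 2.7898214848119127
cap W [ 0.47302967 -0.05415445] resid px [-2.  -3.4  2.   3.6] tool mm [ 1.23153442 -0.00260642] tool mm less bias [-0.26846558  0.49739358] yaw 29.851034793495614 409
psi 86.89060675444905 cap tool [ 2.31104642 -0.07759216] capW [473.0133473  -53.07246439] plate [473.60975946 -53.05097218] size [89.40382412 89.11786481] need W [0.59641216 0.02149221]
[0.05082887 0.05840079 4.50540633]
```

```bash
python3 -m jog '[{"travel":[0.05,0.06,2],"angular":[0,0,0],"grip":200},{"travel":[0,0,1.5],"angular":[0,0,0],"grip":200},{"travel":[0,0,0.3],"angular":[0,0,0],"grip":200},{"travel":[0,0,0.3],"angular":[0,0,0],"grip":200},{"travel":[0,0,0],"angular":[0,0,0],"grip":200}]' >/dev/null;python3 st.py
python3 -m jog '[{"travel":[0,0,0.25],"angular":[0,0,0],"grip":200},{"travel":[0,0,0.15],"angular":[0,0,0],"grip":200},{"travel":[0,0,0],"angular":[0,0,0],"grip":200}]'>/dev/null;python3 st.py
python3 -m jog '[{"travel":[0,0,0],"angular":[0,0,8.5],"grip":200},{"travel":[0,0,0.064],"angular":[0,0,8.5],"grip":200},{"travel":[0,0,0.064],"angular":[0,0,8.5],"grip":200},{"travel":[0,0,0],"angular":[0,0,0],"grip":200}]'>/dev/null;python3 st.py
```

```text
[ 0.474  -0.0541  0.0889] [ 0.7 -0.3 -0.8] [-0.08 -0.01 -0.  ] psi 87.0 2.789600506682128
[ 0.4738 -0.0547  0.0848] [ 0.2  0.1 -1.3] [-0.    0.01 -0.01] psi 87.0 2.789811257424466
[ 0.4738 -0.0548  0.0835] [ 0.5 -0.2 -2.4] [-0.    0.02  0.02] psi 61.3 2.3425083415745136
```

```bash
python3 -m jog '[{"travel":[0,0,0.08],"angular":[0,0,8.5],"grip":200},{"travel":[0,0,0.08],"angular":[0,0,8.5],"grip":200},{"travel":[0,0,0],"angular":[0,0,0],"grip":200}]'>/dev/null;python3 st.py
python3 -m jog '[{"travel":[0,0,0.07],"angular":[0,0,8.5],"grip":200},{"travel":[0,0,0.064],"angular":[0,0,8.5],"grip":200},{"travel":[0,0,0],"angular":[0,0,0],"grip":200}]'>/dev/null;python3 st.py
```

```text
[ 0.4738 -0.0548  0.0818] [ 0.4 -0.2 -1.5] [0.02 0.01 0.02] psi 44.6 2.049968376586437
[ 0.4738 -0.0548  0.0805] [ 0.5  0.7 -1. ] [ 0.02  0.02 -0.03] psi 27.7 1.7557634898926984
```

```bash
python3 -m jog '[{"travel":[0,0,0.064],"angular":[0,0,8.5],"grip":200},{"travel":[0,0,0.064],"angular":[0,0,8.5],"grip":200},{"travel":[0,0,0.064],"angular":[0,0,8.5],"grip":200},{"travel":[0,0,0],"angular":[0,0,0],"grip":200}]'>/dev/null;python3 st.py
python3 -m jog '[{"travel":[0,0,0.064],"angular":[0,0,8.5],"grip":200},{"travel":[0,0,0.064],"angular":[0,0,8.5],"grip":200},{"travel":[0,0,0],"angular":[0,0,0],"grip":200}]'>/dev/null;python3 st.py
```

```text
[ 0.4738 -0.0547  0.0786] [ 0.  -0.2 -1. ] [-0.02 -0.01  0.  ] psi 2.3 1.312355827208479
[ 0.4738 -0.0547  0.0773] [ 0.2 -0.6 -0. ] [-0.    0.04 -0.01] psi -14.6 1.0166096646958578
```

```bash
python3 -m jog '[{"travel":[0,0,0.064],"angular":[0,0,8.5],"grip":200},{"travel":[0,0,0],"angular":[0,0,0],"grip":200}]'>/dev/null;python3 st.py
python3 -m jog '[{"travel":[0,0,0.064],"angular":[0,0,8.5],"grip":200},{"travel":[0,0,0],"angular":[0,0,0],"grip":200}]'>/dev/null;python3 st.py
```

```text
[ 0.4738 -0.0547  0.0766] [ 0.4 -0.4 -0.7] [-0.01  0.05  0.05] psi -23.1 0.8686535511332683
[ 0.4738 -0.0547  0.076 ] [-0.7  0.9 -0.4] [ 0.01  0.03 -0.02] psi -31.6 0.7201382727437774
```

```bash
python3 -m jog '[{"travel":[0,0,0.064],"angular":[0,0,8.5],"grip":200},{"travel":[0,0,0.064],"angular":[0,0,8.5],"grip":200},{"travel":[0,0,0.064],"angular":[0,0,8.5],"grip":200},{"travel":[0,0,0],"angular":[0,0,0],"grip":200}]'>/dev/null;python3 st.py
python3 -m jog '[{"travel":[0,0,0.064],"angular":[0,0,8.5],"grip":200},{"travel":[0,0,0.064],"angular":[0,0,8.5],"grip":200},{"travel":[0,0,0],"angular":[0,0,0],"grip":200}]'>/dev/null;python3 st.py
```

```text
[ 0.4738 -0.0547  0.074 ] [ 0.5  0.9 -0.5] [ 0.06 -0.03 -0.  ] psi -57.1 0.2752739575950895
[ 0.4738 -0.0547  0.0728] [ 0.2 -0.3 -1. ] [ 0.   -0.02 -0.02] psi -74.1 -0.02093299432342838
```

```bash
python3 -m jog '[{"travel":[0,0,0.064],"angular":[0,0,8.5],"grip":200},{"travel":[0,0,0],"angular":[0,0,0],"grip":200}]'>/dev/null;python3 st.py
python3 -m jog '[{"travel":[0,0,0.05],"angular":[0,0,8.5],"grip":200},{"travel":[0,0,0],"angular":[0,0,0],"grip":200},{"travel":[0,0,0],"angular":[0,0,0],"grip":200}]'>/dev/null;python3 st.py
```

```text
[ 0.474  -0.0547  0.0723] [ 0.7 -1.   0. ] [-0.08 -0.06  0.02] psi -82.6 -0.1692521863872733
[ 0.4745 -0.0546  0.0723] [ 0.  -0.4  5.4] [-0.07  0.13 -0.09] psi -90.9 -0.3148906844193157
```

Contact at the shoulder height (h ≈ 0): the cap went fully home, so it is sound and goes to the green tray. Unscrew.

```bash
python3 -m jog '[{"travel":[0,0,0],"angular":[0,0,0],"grip":200},{"travel":[0,0,-0.05],"angular":[0,0,-8.5],"grip":200},{"travel":[0,0,-0.064],"angular":[0,0,-8.5],"grip":200},{"travel":[0,0,-0.064],"angular":[0,0,-8.5],"grip":200},{"travel":[0,0,-0.064],"angular":[0,0,-8.5],"grip":200},{"travel":[0,0,-0.064],"angular":[0,0,-8.5],"grip":200},{"travel":[0,0,0],"angular":[0,0,0],"grip":200}]';python3 st.py
python3 -m jog '[{"travel":[0,0,-0.064],"angular":[0,0,-8.5],"grip":200},{"travel":[0,0,-0.064],"angular":[0,0,-8.5],"grip":200},{"travel":[0,0,-0.064],"angular":[0,0,-8.5],"grip":200},{"travel":[0,0,-0.064],"angular":[0,0,-8.5],"grip":200},{"travel":[0,0,-0.064],"angular":[0,0,-8.5],"grip":200},{"travel":[0,0,-0.064],"angular":[0,0,-8.5],"grip":200},{"travel":[0,0,-0.064],"angular":[0,0,-8.5],"grip":200},{"travel":[0,0,-0.064],"angular":[0,0,-8.5],"grip":200},{"travel":[0,0,0],"angular":[0,0,0],"grip":200}]'>/dev/null;python3 st.py
python3 -m jog '[{"travel":[0,0,-0.064],"angular":[0,0,-8.5],"grip":200},{"travel":[0,0,-0.064],"angular":[0,0,-8.5],"grip":200},{"travel":[0,0,-0.064],"angular":[0,0,-8.5],"grip":200},{"travel":[0,0,-0.064],"angular":[0,0,-8.5],"grip":200},{"travel":[0,0,-0.064],"angular":[0,0,-8.5],"grip":200},{"travel":[0,0,-0.064],"angular":[0,0,-8.5],"grip":200},{"travel":[0,0,-0.064],"angular":[0,0,-8.5],"grip":200},{"travel":[0,0,-0.064],"angular":[0,0,-8.5],"grip":200},{"travel":[0,0,0],"angular":[0,0,0],"grip":200}]'>/dev/null;python3 st.py
```

```text
time_s: 28.3
tcp_pos: [0.4736, -0.0548, 0.0746]
ee_rot: [2.865, -1.288, -0.0]
contact_force: [-0.2, 0.4, -0.7]
width: 0.498
gripper_force: 61.4
[ 0.4736 -0.0548  0.0746] [-0.2  0.4 -0.7] [-0.01 -0.03  0.01] psi -48.4 0.42702338088950165
[ 0.4737 -0.0547  0.0797] [ 0.3 -0.1 -0.7] [ 0.   -0.07 -0.03] psi 19.2 1.6064827781473539
[ 0.4737 -0.0547  0.0849] [-0.   0.5 -0.6] [ 0.03 -0.03 -0.05] psi 86.9 2.7887124161166654
```

```bash
python3 -m jog '[{"travel":[0,0,-0.3],"angular":[0,0,0],"grip":200},{"travel":[0,0,0],"angular":[0,0,0],"grip":200}]'>/dev/null;python3 st.py
python3 -m jog '[{"travel":[0,0,-1.5],"angular":[0,0,0],"grip":200},{"travel":[0,0,-2.5],"angular":[0,0,0],"grip":200},{"travel":[0,0,0],"angular":[0,0,8.5],"grip":200},{"travel":[0,0,0],"angular":[0,0,8.5],"grip":200},{"travel":[0,0,0],"angular":[0,0,8.5],"grip":200},{"travel":[0,0,0],"angular":[0,0,8.5],"grip":200},{"travel":[0,0,0],"angular":[0,0,8.5],"grip":200}]'>/dev/null;python3 st.py
python3 -m jog '[{"travel":[-3.84,1.84,0],"angular":[0,0,0],"grip":200},{"travel":[-3.84,1.84,0],"angular":[0,0,0],"grip":200},{"travel":[-3.84,1.84,0],"angular":[0,0,0],"grip":200},{"travel":[-3.84,1.84,0],"angular":[0,0,0],"grip":200},{"travel":[-3.84,1.84,0],"angular":[0,0,0],"grip":200},{"travel":[0,0,0],"angular":[0,0,0],"grip":200},{"travel":[0,0,0],"angular":[0,0,0],"grip":200}]'>/dev/null;python3 st.py
python3 - <<'E'
from up import *
c,i=snap("wrist","w13");s=manip.state()
P=np.vstack([cast(c,b.reshape(-1,2),.02)[:,:2] for b in blobs(i,(50,75),120,60,300)]);print("tray extent",P.min(0),P.max(0),P.mean(0))
up(c,i,s,s['tcp_pos'][2]-.0274)
for n in("scene","side"):
    c,i=snap(n);b=max(blobs(i,(50,75),120,60,300),key=cv2.contourArea);P=cast(c,b.reshape(-1,2),.02)[:,:2];print(n,P.min(0),P.max(0))
E
```

```text
[ 0.474  -0.0547  0.0882] [ 0.8 -0.6 -0.8] [ 0.01 -0.05 -0.  ] psi 86.7 2.7852082659598327
[ 0.4737 -0.0547  0.128 ] [-0.1 -0.4 -1.2] [-0.01 -0.02  0.  ] psi 43.9 2.0384507680352106
[ 0.4006 -0.2558  0.1278] [ 0.6  0.7 -0.8] [-0.03 -0.05 -0.05] psi 44.2 2.494526313909991
tray extent [ 0.34290419 -0.31793324] [ 0.45883228 -0.19813008] [ 0.40843307 -0.25028256]
cap W [ 0.40135058 -0.25401687] resid px [-2.1 -3.5  2.1  3.7] tool mm [ 0.9714504  -0.54473483] tool mm less bias [-0.5285496  -0.04473483] yaw -13.160436046456532 417
scene [ 0.33909116 -0.32091946] [ 0.47158512 -0.20018202]
side [ 0.33703182 -0.31829047] [ 0.45771608 -0.17498211]
```

```bash
python3 -m jog '[{"travel":[0,0,4],"angular":[0,0,0],"grip":200},{"travel":[0,0,4],"angular":[0,0,0],"grip":200},{"travel":[0,0,1],"angular":[0,0,0],"grip":200},{"travel":[0,0,0.55],"angular":[0,0,0],"grip":200},{"travel":[0,0,0],"angular":[0,0,0],"grip":200}]'>/dev/null;python3 st.py
python3 -m jog '[{"travel":[0,0,0.05],"angular":[0,0,0],"grip":200},{"travel":[0,0,0],"angular":[0,0,0],"grip":200}]'>/dev/null;python3 st.py
```

```text
[ 0.4019 -0.2545  0.0328] [ 0.   0.4 -1.2] [-0.01  0.06 -0.02] psi 44.5 2.4971838909917654
[ 0.4022 -0.255   0.0332] [-0.  0. -1.] [ 0.02  0.01 -0.02] psi 44.5 2.4974120863611273
```

```bash
python3 -m jog '[{"travel":[0,0,0.1],"angular":[0,0,0],"grip":200},{"travel":[0,0,0.07],"angular":[0,0,0],"grip":200},{"travel":[0,0,0],"angular":[0,0,0],"grip":200}]'>/dev/null;python3 st.py
python3 -m jog '[{"travel":[0,0,0],"angular":[0,0,0],"grip":80},{"travel":[0,0,0],"angular":[0,0,0],"grip":80},{"travel":[0,0,0],"angular":[0,0,0],"grip":80},{"travel":[0,0,0],"angular":[0,0,0],"grip":80},{"travel":[0,0,-1],"angular":[0,0,0],"grip":80},{"travel":[0,0,-3],"angular":[0,0,0],"grip":80},{"travel":[0,0,-4],"angular":[0,0,0],"grip":80},{"travel":[0,0,-3],"angular":[0,0,0],"grip":80},{"travel":[0,0,0],"angular":[0,0,0],"grip":80},{"travel":[0,0,0],"angular":[0,0,0],"grip":80}]'
python3 - <<'E'
from up import *
c,i=snap("wrist","w14");s=manip.state();up(c,i,s,.004)
E
```

```text
[ 0.4018 -0.255   0.0312] [-0.3  2.1  9.9] [ 0.97  0.63 -0.05] psi 44.5 2.497492350186066
time_s: 33.85
tcp_pos: [0.4015, -0.2549, 0.1414]
ee_rot: [2.907, 1.188, 0.004]
contact_force: [-0.7, 0.8, -0.7]
width: 0.685
gripper_force: 0.0
cap W [ 0.40211223 -0.25328183] resid px [-0.8 -1.6  0.8  1.7] tool mm [ 1.88703113 -0.22661365] tool mm less bias [0.38703113 0.27338635] yaw -12.055987465966677 156
```

```bash
python3 -c "
from station import manip
print(manip.sign_off())"
```

```text
the job is handed in; nothing more can be done
None
```

The cap from the blue half screwed fully home on the second try (it tipped on the gauge when I let go the first time), so it is sound; I unscrewed it, set it upright in the green tray, released it and handed the job in at about 34 s, with no result returned.

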